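# Clip the grating plate into the slicer

### The arm

A 6-joint arm with a two-finger parallel gripper is mounted at the origin on a cart in front of the work surface, level with it; the furniture and walls round the work are solid. World frame = base frame: x ahead of the robot, y to its left, z up, the work surface at z = 0. Lengths are in m, angles in degrees, forces in N, time in s.
With the tool pointing down it reaches from about 0.4 to 0.925 m from the base axis. Payload 12.5 kg.
Tool frame: the origin (TCP) lies at the very end of the fingers, on their centre line; the grasp point (between the pads) lies 19 mm behind it (manip.grip_point_offset is the z of the grasp point in the tool frame, in m); z points along the fingers, y is the line along which they close (so a half turn about z gives the same grasp; the last joint's range is limited). The gripper opens to 95 mm and grips with 3 to 60 N. Pads are 20 mm wide; open, the fingers measure 119 mm over their backs; the gripper's body (75 mm by 180 mm) begins 59 mm behind the grasp point.
Start: joints at [-83.285, 28.126, 89.318, -0, 62.55, -6.05], TCP at [0.138, -0.61, 0.215] pointing down, gripper open.
Joint ranges: [-177.58, 177.58], [-47.91, 125.51], [2.72, 160], [-65.01, 245.01], [3.68, 167.84], [-153.87, 153.87]. Speed limits (degrees/s): [127.2, 127.2, 159.86, 180, 180, 180].

### API

Orientations are given as a 3x3 rotation matrix whose columns are the frame's x, y, z axes.
In Python, from workcell import manip gives the robot as it stands.
- The arm moves only by the tool send_rows, never from a script. Its arguments are lists of equal length, an entry for each row: "travel": the shift along the tool's x, y, z in mm, a list of three; "spin": the turn about the tool's z in degrees. A call has 1 to 5 rows; each row shifts and turns the commanded pose from where the row before left it, along the tool's axes as they then stand; what a row does not reach is not made up. A row lasts 1/8 s, in which the tool goes at most 62.5 mm and 10.7 degrees, less where a joint would pass 70% of its speed; a pose out of reach is approached as far as the arm can. A call with a gripper value outside its range is refused whole. "hand" is the gripper command: -1 is fully open, 1 is shut, values between are in proportion, set as the call begins (left out, the last holds). The fingers move at their own pace and stop on an object; "grip_force" is the grip in N (left out, the last holds). Time passes only in rows, so rows that do not move let the fingers close. It gives the time, the measured TCP pose, the force, the opening and the grip force at its end, in the units of the state.
- manip.state(): the state, without advancing time (a new reading comes with each control period).
- manip.camera(name): name is "scene" or "top"; returns a dict with "image" (420x560x3 uint8, red, green, blue), "mtx" (3x3 intrinsics, pixels), "rvec" (rotation vector, rad) and "tvec" (3), from world to camera coordinates, as OpenCV has them. Camera axes: x right, y down, z forward; pixel columns grow to the right and rows downward; lengths in m; the calibration is good to about 2 mm. A picture is of the moment at which its call begins. There is no depth.
- manip.hand_in(): hands the job in; it is judged then, once.
The state is a dict: "t": time; "joint_pos": joint angles; "joint_velocities": joint speeds; "joint_efforts": joint torques, N m; "ee_pos": TCP position; "orientation": TCP orientation; "force": force on the tool from outside, world axes, zero at the start; "torque": the same for the moment, N m; "grip_width": finger opening in m; "grip_force": force on a finger pad.
Only numpy, scipy, OpenCV 4.12 (cv2) and the standard library are available. Lean on these libraries where they do the work, as an engineer would, in place of code of your own. Each camera call takes 0.05 s, during which the arm holds its last target. There are 200 camera calls.

### The job

Take the steel grating plate by its green rib and push its two ears down into the slots of the slicer's carriage, past the spring clips, until the plate sits fully home and flat on both ledges, then let go of it. Find the slots by feel and press gently, without forcing anything, and leave the lemon, the apple and the white mug where they are.

Things in the scene. Friction and masses are not known exactly. Their poses are not given: they have to be found in the camera images.
- grater_grip (a point): Middle of the green grip rib of the loose steel grating plate, which lies rib up. Rib: 10 mm thick along x, 50 mm long along y, 44 mm tall. Plate: 64 mm (x) by 92 mm (y), 6 mm thick, about 0.16 kg, the same either way round. This point is 28 mm above the plate's underside, 22 mm above its top face and below the rib's top. z up.
- grater_ear (a point): Middle of the ear on the plate's +y end, in mid-thickness. An equal ear is on the -y end. Ears stick out along y from the middle of the ends, level with the plate: 12 mm long (tips 58 mm from the plate's centre), 20 mm wide along x, 6 mm thick. Axes as the plate's.
- slicer: White slicer base, 160 mm (x) by 176 mm (y), fixed; origin under its centre at worktop height, x away from the robot, z up. It bears a dark grey carriage with two slotted posts. The carriage was set anywhere from 17 mm nearer (-x) to 17 mm farther (+x) than the base's centre; this is not measured. It is stiff and stays. Slicer and clips must not be loaded with more than 50 N.
- slicer_posts (a point): Point on the slicer's centre line at the height of the posts' flat tops (50 mm). Posts: y +48 to +74 and -48 to -74 mm, 84 mm long in x. Each has an upright slot for one ear, open above and towards the other post, ending at y +/-62 mm. The slots' mid-line lies at x = -17 to +17 mm from here, both alike, as the carriage is set. Between the posts nothing is above 23 mm.
- slicer_ledge (a point): Point on the slicer's centre line at the height of the ledges at the slots' bottoms (24 mm above the worktop, 26 mm below the post tops). Fully home, the plate's underside is at this height and its rib's middle 28 mm above it, the plate's y axis along the slicer's y (either way round).
- slicer_clips (a point): Point on the slicer's centre line at the height of the clip noses, 10 mm above the ledges. Each slot's near side (-x) is a rigid steel face 10.5 mm from the slot's mid-line, bevelled 1 mm at the top. The far side (+x) is a spring clip sloping in from 11 mm (top) to 8 mm (nose). Together they resist with 6 to 12 N; past the noses they snap over the ears.
- lemon: Yellow lemon, 78x55x56 mm, loose, a bystander at the back; origin under its centre.
- apple: Red apple, 80x78x69 mm, loose, a bystander at the back left; origin under its centre.
- white_mug: White mug, 86x120x98 mm, loose, a bystander on the left; origin under its centre.

How it is judged:
By the outcome, as a careful person would: the job done as asked, in the order asked, and still so for the second after the job is handed in, with the robot touching nothing.
It also fails if it takes over 72 s, if anything falls off the work surface, if the arm or the gripper's body presses on something with over 40 N, if the wrist force passes 120 N, or if a joint passes its speed limit or range.

## Working session

There is one attempt and no reset: what is moved stays moved. The work goes in short steps, Python scripts to look and compute and a tool call to move; the robot and the scene stay as the last step left them, time stands still between calls to the robot, and variables do not carry over. Pictures are saved under pics/ and viewed, at most 10 in all, crops included, and the job is handed in when it is done.

Besides the shell and the picture viewer there is one more tool, called after "Call:" by a JSON object that holds its "method" and its "body". send_rows: Moves the arm, as the interface text tells. Its arguments: {"type":"object","properties":{"travel":{"type":"array"},"spin":{"type":"array"},"hand":{"type":"number"},"grip_force":{"type":"number"}},"required":["travel","spin"]}

```bash
mkdir -p pics; python3 - <<'E'
from workcell import manip
import cv2,numpy as np
for n in("scene","top"):
    c=manip.camera(n); cv2.imwrite(f"pics/{n}0.png",c["image"][:,:,::-1]); np.savez(f"{n}0.npz",**c)
    R=cv2.Rodrigues(np.array(c["rvec"]))[0]; print(n,-R.T@np.array(c["tvec"]).ravel(),R.round(2).tolist(),c["mtx"])
s=manip.state();print(s["ee_pos"],s["orientation"],manip.grip_point_offset,s["t"])
E
```

```text
scene [ 0.45030101 -0.36665372  0.991316  ] [[0.97, -0.24, 0.0], [-0.21, -0.85, -0.49], [0.12, 0.47, -0.87]] [[453.0572152    0.         283.24612909]
 [  0.         453.0572152  204.72244772]
 [  0.           0.           1.        ]]
top [0.36686837 0.09516021 1.06444718] [[0.01, -1.0, -0.01], [-0.99, -0.01, -0.17], [0.17, 0.01, -0.99]] [[432.36904466   0.         283.62756735]
 [  0.         432.36904466 208.64209526]
 [  0.           0.           1.        ]]
[ 0.13809424 -0.60933526  0.2141324 ] [[ 9.75287662e-01  2.20938827e-01 -1.07486179e-04]
 [ 2.20938826e-01 -9.75287183e-01  9.72789854e-04]
 [ 1.10097157e-04 -9.72497813e-04 -9.99999521e-01]] -0.0188 0.1
```

View pics/scene0.png

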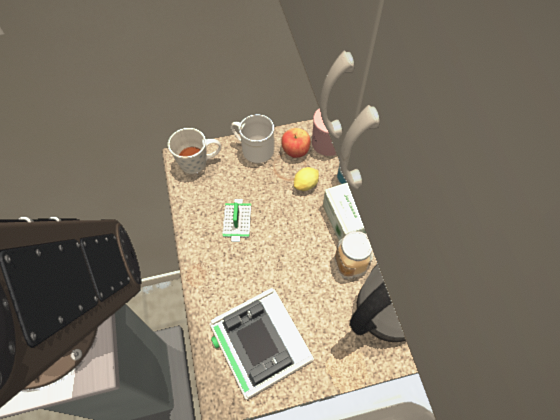

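View pics/top0.png

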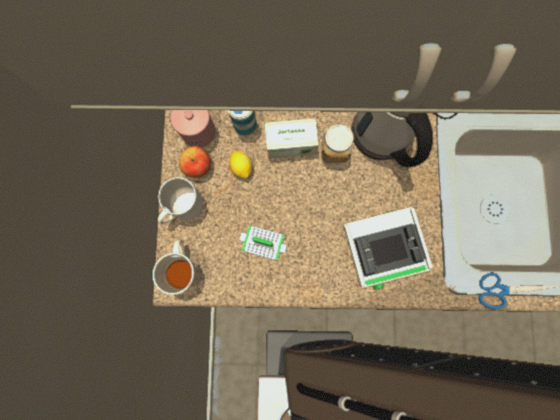

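The overview shows the plate at scene (237,218) and top (263,242), and the slicer at scene (262,343) and top (388,247). Next I'll zoom in on both.

```bash
python3 - <<'E'
import cv2,numpy as np
s=cv2.imread("pics/scene0.png");t=cv2.imread("pics/top0.png")
r=lambda i,x,y,w,h:cv2.resize(i[y:y+h,x:x+w],(400,300),interpolation=cv2.INTER_CUBIC)
o=np.vstack([np.hstack([r(s,203,190,64,60) if 0 else r(s,197,190,80,60),r(t,224,212,80,60)]),np.hstack([r(s,190,285,140,105),r(t,328,202,120,90)])])
cv2.imwrite("pics/z0.png",o)
E
```

```text
(no output)
```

View pics/z0.png

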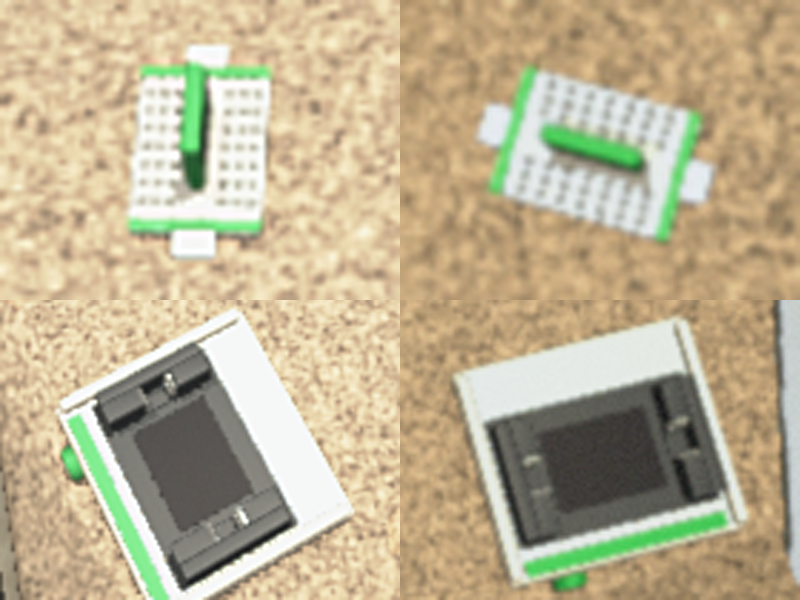

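Visible details:
- **Plate:** the ear tips are in the top view at about (240.4,236.4) and (286,248.4), and in the scene view at (238.6,199.2) and (235.6,241.4).
- **Slicer:** light marks on the posts show the slot edges. I'll zoom in there and fit the plate.

```bash
cat > h.py <<'E'
import cv2,numpy as np
C={n:dict(np.load(f"{n}0.npz")) for n in("scene","top")}
def cen(n):
    c=C[n];R=cv2.Rodrigues(c["rvec"])[0];return R,-R.T@c["tvec"].ravel()
def cast(n,p,z):
    R,o=cen(n);d=R.T@np.linalg.inv(C[n]["mtx"])@[p[0],p[1],1];return o+d*(z-o[2])/d[2]
def tri(ps,pt):
    P=[C[n]["mtx"]@np.c_[cv2.Rodrigues(C[n]["rvec"])[0],C[n]["tvec"].ravel()] for n in("scene","top")]
    X=cv2.triangulatePoints(P[0],P[1],np.array(ps,float).reshape(2,1),np.array(pt,float).reshape(2,1)).ravel();return X[:3]/X[3]
def edge(n,a,b,w=3):
    """refine edge a-b by gradient peak along normals; return refined endpoints"""
    g=cv2.GaussianBlur(cv2.cvtColor(C[n]["image"],cv2.COLOR_RGB2GRAY).astype(np.float32),(0,0),.7)
    a,b=np.array(a,float),np.array(b,float);u=(b-a)/np.linalg.norm(b-a);m=np.array([-u[1],u[0]])
    s=np.linspace(.12,.88,40);t=np.arange(-w,w+.01,.1)
    q=(a+s[:,None]*(b-a))[:,None]+t[None,:,None]*m
    v=cv2.remap(g,q[...,0].astype(np.float32),q[...,1].astype(np.float32),cv2.INTER_CUBIC)
    d=np.abs(np.gradient(v,axis=1));k=d.argmax(1);P=q[np.arange(40),k]
    vx,vy,x,y=cv2.fitLine(P.astype(np.float32),cv2.DIST_HUBER,0,.01,.01).ravel()
    f=lambda p:np.array([x,y])+((p-[x,y])@[vx,vy])*np.array([vx,vy])
    return f(a),f(b)
E
python3 - <<'E'
from h import *
for n,a,b in(("top",(240.4,236.4),(286,248.4)),("scene",(238.6,199.2),(235.6,241.4))):
    A,B=cast(n,a,.003),cast(n,b,.003);d=A-B;print(n,A,B,(A+B)/2,np.linalg.norm(d),np.degrees(np.arctan2(-d[0],d[1])))
    # rib + ends via green mask
    hsv=cv2.cvtColor(C[n]["image"],cv2.COLOR_RGB2HSV);m=cv2.inRange(hsv,(45,90,50),(80,255,255))
    k,l,st,ce=cv2.connectedComponentsWithStats(m)
    for i in range(1,k):
        if st[i,4]>8:
            r=cv2.minAreaRect(np.argwhere(l==i)[:,::-1].astype(np.float32));print(st[i],ce[i].round(1),r, cast(n,ce[i],.006).round(4))
# base edges in top
tc=lambda x,y:(328+(x-400)*.3,202+(y-300)*.3); sc=lambda x,y:(190+x*.35,285+(y-300)*.35)
for n,a,b,t in(("top",tc(455,375),tc(683,318),"y"),("top",tc(683,318),tc(745,520),"x"),("top",tc(455,375),tc(513,583),"x"),
  ("scene",sc(240,313),sc(352,512),"y"),("scene",sc(62,408),sc(240,313),"x")):
    p,q=edge(n,a,b);P,Q=cast(n,p,.015),cast(n,q,.015);d=Q-P
    ang=np.degrees(np.arctan2(d[1],d[0]));print(n,t,p.round(1),q.round(1),P.round(4),Q.round(4),np.linalg.norm(d),ang)
cv2.imwrite("pics/zt.png",cv2.resize(C["top"]["image"][217:277,348:428,::-1],(800,600),interpolation=cv2.INTER_CUBIC))
cv2.imwrite("pics/zs.png",cv2.resize(C["scene"]["image"][295:385,212:302,::-1],(600,600),interpolation=cv2.INTER_CUBIC))
E
```

```text
top [0.48024685 0.21177462 0.003     ] [0.45215609 0.09894572 0.003     ] [0.46620147 0.15536017 0.003     ] 0.11627317677439993 -13.980565604892423
[302 150   7   3  10] [305.  151.2] ((305.0384521484375, 151.1923065185547), (1.17669677734375, 6.275716304779053), 78.69007110595703) [0.6994 0.0538 0.006 ]
[242 225   9  26  54] [245.9 237.9] ((245.86793518066406, 237.4622802734375), (2.1977689266204834, 26.235868453979492), 15.945394515991211) [0.4763 0.1979 0.006 ]
[275 234   9  26  54] [279.3 247.2] ((279.5566101074219, 246.8018798828125), (2.335129499435425, 25.961143493652344), 15.945394515991211) [0.4547 0.1154 0.006 ]
[252 237  20   9  84] [261.8 241. ] ((261.65142822265625, 240.9954071044922), (20.21013641357422, 4.214435577392578), 16.699241638183594) [0.4693 0.1585 0.006 ]
[366 266  60  19 266] [395.3 274.9] ((395.4681091308594, 274.87786865234375), (4.375312805175781, 61.128177642822266), 75.37911987304688) [ 0.3914 -0.1659  0.006 ]
[374 284  10   5  39] [378.6 286.1] ((378.5, 286.0), (4.0, 9.0), 90.0) [ 0.3642 -0.1251  0.006 ]
scene [0.47987034 0.21031263 0.003     ] [0.450
[... 776 characters left out ...]
336, 4.0249223709106445), 63.43495178222656) [ 0.3617 -0.1228  0.006 ]
top y [344.3 223.6] [412.5 205.9] [ 0.5138 -0.0428  0.015 ] [ 0.5597 -0.211   0.015 ] 0.17435548257399652 -74.70836945704976
top x [410.7 208.1] [429.4 268.6] [ 0.5543 -0.2065  0.015 ] [ 0.4072 -0.2458  0.015 ] 0.15224026790674966 -165.03313259471207
top x [344.1 224.6] [361.8 286.9] [ 0.5112 -0.0425  0.015 ] [ 0.3618 -0.083   0.015 ] 0.15482188027865162 -164.8151226468176
scene y [274.4 289.3] [313.8 358.8] [ 0.5115 -0.044   0.015 ] [ 0.556  -0.2092  0.015 ] 0.17108276789478116 -74.94047611629183
scene x [211.8 323. ] [274.2 289.9] [ 0.3633 -0.0845  0.015 ] [ 0.5108 -0.0452  0.015 ] 0.15268315574972385 14.914549720024526
```

View pics/zt.png

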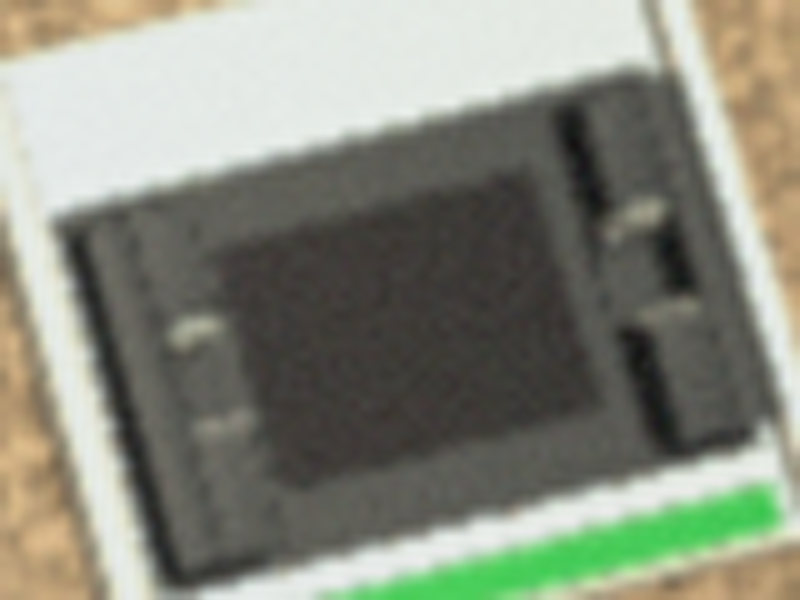

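View pics/zs.png

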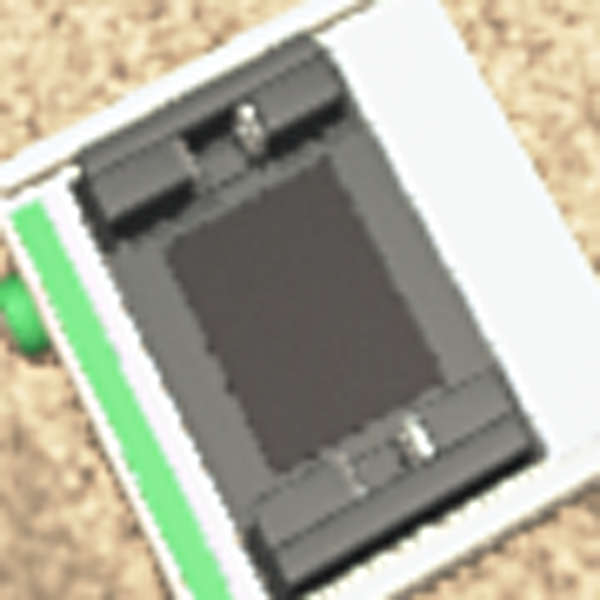

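Slot marks, in full-image pixels:
- **Top:** steel faces at (370.5,259.2) and (415,247.8), clips at (367.5,250) and (411.7,238.8).
- **Scene:** steel faces at (240.2,319) and (264.8,366.2), clips at (249.5,314.5) and (274.2,360.7).

```bash
python3 - <<'E'
from h import *
y=np.radians(15.05);ex=np.array([np.cos(y),np.sin(y),0]);ey=np.array([-np.sin(y),np.cos(y),0])
S={"steelL":((240.2,319),(370.5,259.2)),"steelR":((264.8,366.2),(415,247.8)),"clipL":((249.5,314.5),(367.5,250)),"clipR":((274.2,360.7),(411.7,238.8)),"baseFL":((274.3,289.5),(344.2,223.9))}
T={}
for k,(s,t) in S.items():
    X=tri(s,t);T[k]=X;print(k,X.round(4),"ex,ey",(X@ex).round(4),(X@ey).round(4),[ (cast(n,p,.048)@ex).round(4) for n,p in(("scene",s),("top",t))],[ (cast(n,p,.048)@ey).round(4) for n,p in(("scene",s),("top",t))])
d=T["steelL"]-T["steelR"];print("yaw",np.degrees(np.arctan2(-d[0],d[1])))
zt=lambda x,y:(348+x/10-.45,217+y/10-.45);zs=lambda x,y:(212+x/6.667-.45,295+y/6.667-.45)
E_=[("top far",zt(60,215),zt(540,95)),("top near",zt(190,582),zt(660,462)),("scene far",zs(350,90),zs(540,440)),("scene near",zs(105,245),zs(250,515)),("topL",zt(60,230),zt(170,580)),("topR",zt(670,80),zt(780,425))]
for n,a,b in E_:
    c=n.split()[0][:5];c="top" if c.startswith("top") else c
    p,q=edge(c,a,b,2)
    for z in(.02,.05):
        P,Q=cast(c,p,z),cast(c,q,z);D=Q-P;print(n,z,"ex",(P@ex).round(4),(Q@ex).round(4),"ey",(P@ey).round(4),(Q@ey).round(4))
# rib grip triang, top edge ends
print(tri((236,203),(253.1,239.4)) )
E
```

```text
steelL [ 0.4255 -0.0993  0.0456] ex,ey 0.3852 -0.2064 [np.float64(0.3846), np.float64(0.3857)] [np.float64(-0.207), np.float64(-0.206)]
steelR [ 0.454  -0.2041  0.046 ] ex,ey 0.3855 -0.315 [np.float64(0.3853), np.float64(0.3855)] [np.float64(-0.3153), np.float64(-0.3144)]
clipL [ 0.4468 -0.0936  0.0417] ex,ey 0.4072 -0.2064 [np.float64(0.4059), np.float64(0.408)] [np.float64(-0.208), np.float64(-0.2052)]
clipR [ 0.475  -0.1979  0.0435] ex,ey 0.4073 -0.3144 [np.float64(0.4067), np.float64(0.4076)] [np.float64(-0.3151), np.float64(-0.3131)]
baseFL [ 0.5123 -0.0432  0.0121] ex,ey 0.4835 -0.1747 [np.float64(0.4774), np.float64(0.4809)] [np.float64(-0.1855), np.float64(-0.169)]
yaw 15.20666087943116
top far 0.02 ex 0.4459 0.4452 ey -0.1862 -0.3071
top far 0.05 ex 0.4439 0.4433 ey -0.1809 -0.2983
top near 0.02 ex 0.3499 0.3503 ey -0.1921 -0.3089
top near 0.05 ex 0.3507 0.3511 ey -0.1867 -0.3001
scene far 0.02 ex 0.4421 0.442 ey -0.203 -0.3286
scene far 0.05 ex 0.4389 0.4389 ey -0.2113 -0.333
scene near 0.02 ex 0.3465 0.3495 ey -0.2094 -0.3045
scene near 0.05 ex 0.3463 0.3492 ey -0.2174 -0.3097
topL 0.02 ex 0.4414 0.3543 ey -0.1844 -0.1845
topL 0.05 ex 0.4396 0.355 ey -0.1792 -0.1793
topR 0.02 ex 0.4401 0.3538 ey -0.3414 -0.3417
topR 0.05 ex 0.4383 0.3545 ey -0.3317 -0.332
[0.46982882 0.17703822 0.04465559]
```

Estimates:
- **Plate:** centre (0.4656, 0.1548), yaw −14.5°.
- **Slot target:** about (0.450, −0.149), yaw 15.1°.

The arm goes over the plate by way of a waypoint that keeps it within reach.

Call:
{"method": "send_rows", "body": {"travel": [[46.6,-29.2,0],[46.6,-29.2,0],[46.6,-29.2,0],[46.6,-29.2,0],[46.6,-29.2,0]], "spin": [0,0,0,0,0], "hand": -1, "grip_force": 40}}

```text
t: 0.72
ee_pos: [0.3341, -0.4143, 0.2145]
orientation: [[0.975, 0.221, -0.0], [0.221, -0.975, 0.0], [-0.0, -0.0, -1.0]]
force: [0.5, -0.5, -0.3]
grip_width: 0.0948
grip_force: 0.0
```

Call:
{"method": "send_rows", "body": {"travel": [[46.6,-29.2,0],[46.6,-29.2,0],[46.6,-29.2,0],[11.6,-44,0],[11.6,-44,0]], "spin": [0,0,0,0,0]}}

```text
t: 1.35
ee_pos: [0.4533, -0.2067, 0.2142]
orientation: [[0.975, 0.221, -0.001], [0.221, -0.975, 0.0], [-0.001, -0.001, -1.0]]
force: [0.8, 0.2, -0.3]
grip_width: 0.0951
grip_force: 0.0
```

Call:
{"method": "send_rows", "body": {"travel": [[11.6,-44,0],[11.6,-44,0],[11.6,-44,0],[11.6,-44,0],[11.6,-44,0]], "spin": [0,0,0,0,0]}}

```text
t: 1.98
ee_pos: [0.461, 0.0204, 0.2145]
orientation: [[0.975, 0.221, -0.0], [0.221, -0.975, -0.0], [-0.0, 0.0, -1.0]]
force: [0.5, -0.5, 0.3]
grip_width: 0.0951
grip_force: 0.0
```

Call:
{"method": "send_rows", "body": {"travel": [[11.6,-44,0],[11.6,-44,0],[11.6,-44,0],[0,0,0],[0,0,0]], "spin": [0,0,0,-10,-10]}}

```text
t: 2.6
ee_pos: [0.4657, 0.1561, 0.2143]
orientation: [[0.837, 0.547, -0.001], [0.547, -0.837, -0.0], [-0.001, -0.0, -1.0]]
force: [0.6, -0.2, 0.1]
grip_width: 0.0953
grip_force: 0.0
```

Call:
{"method": "send_rows", "body": {"travel": [[0,0,0],[0,0,0],[0,0,0],[0,0,0],[0,0,0]], "spin": [-10,-10,-10,-10,-2.7]}}

```text
t: 3.22
ee_pos: [0.4658, 0.1554, 0.2144]
orientation: [[0.248, 0.969, -0.0], [0.969, -0.248, -0.0], [-0.0, -0.0, -1.0]]
force: [-0.1, -0.3, 0.5]
grip_width: 0.0955
grip_force: 0.0
```

Call:
{"method": "send_rows", "body": {"travel": [[0,0,50],[0,0,50],[0,0,50],[0,0,30],[0,0,20]], "spin": [0,0,0,0,0]}}

```text
t: 3.85
ee_pos: [0.4654, 0.1552, 0.0129]
orientation: [[0.251, 0.968, -0.002], [0.968, -0.251, -0.0], [-0.001, -0.002, -1.0]]
force: [0.3, -0.7, -0.1]
grip_width: 0.0951
grip_force: 0.0
```

Call:
{"method": "send_rows", "body": {"travel": [[0,0,0],[0,0,0],[0,0,0],[0,0,0],[0,0,0]], "spin": [0,0,0,0,0], "hand": 1}}

```text
t: 4.47
ee_pos: [0.4662, 0.1554, 0.015]
orientation: [[0.251, 0.968, 0.001], [0.968, -0.251, 0.0], [0.0, 0.001, -1.0]]
force: [-0.6, -0.2, -0.5]
grip_width: 0.0508
grip_force: 0.0
```

Call:
{"method": "send_rows", "body": {"travel": [[0,0,0],[0,0,0],[0,0,0],[0,0,0],[0,0,0]], "spin": [0,0,0,0,0]}}

```text
t: 5.1
ee_pos: [0.4659, 0.1554, 0.0146]
orientation: [[0.251, 0.968, -0.0], [0.968, -0.251, -0.0], [-0.0, -0.0, -1.0]]
force: [-1.4, -0.1, -0.1]
grip_width: 0.0098
grip_force: 40.0
```

Call:
{"method": "send_rows", "body": {"travel": [[0,0,-15],[0,0,-40],[0,0,-40],[0,0,-20],[0,0,0]], "spin": [0,0,0,0,0]}}

```text
t: 5.72
ee_pos: [0.4666, 0.1555, 0.1315]
orientation: [[0.251, 0.968, 0.004], [0.968, -0.251, 0.001], [0.001, 0.003, -1.0]]
force: [-0.3, 0.0, -1.7]
grip_width: 0.0096
grip_force: 40.0
```

Call:
{"method": "send_rows", "body": {"travel": [[-15,3,0],[-35,7,0],[-45,9.2,0],[-45,9.2,0],[-45,9.2,0]], "spin": [0,0,0,0,0]}}

```text
t: 6.35
ee_pos: [0.4549, -0.0352, 0.1286]
orientation: [[0.251, 0.968, -0.002], [0.968, -0.251, 0.0], [-0.0, -0.002, -1.0]]
force: [1.3, -1.0, -1.6]
grip_width: 0.0096
grip_force: 40.0
```

Call:
{"method": "send_rows", "body": {"travel": [[-45,9.2,0],[-40,8.2,0],[-20,4,0],[-8.7,2,0],[0,0,0]], "spin": [0,0,0,0,-7]}}

```text
t: 6.98
ee_pos: [0.4495, -0.1496, 0.1289]
orientation: [[0.13, 0.992, -0.001], [0.992, -0.13, 0.001], [0.0, -0.001, -1.0]]
force: [0.6, 0.1, -1.9]
grip_width: 0.0096
grip_force: 40.0
```

Call:
{"method": "send_rows", "body": {"travel": [[0,0,0],[0,0,0],[0,0,0],[0,0,0],[0,0,0]], "spin": [-9,-9,-4.6,0,0]}}

```text
t: 7.6
ee_pos: [0.4499, -0.1489, 0.1294]
orientation: [[-0.258, 0.966, -0.001], [0.966, 0.258, 0.0], [0.0, -0.001, -1.0]]
force: [0.0, -0.2, -1.0]
grip_width: 0.0101
grip_force: 40.0
```

```bash
python3 - <<'E'
from workcell import manip
import cv2,numpy as np
c=manip.camera("scene");i=c["image"][:,:,::-1]
cv2.imwrite("pics/s1.png",cv2.resize(i[255:395,170:330],(800,700))[:600]);s=manip.state();print(s["ee_pos"],s["orientation"],s["force"],s["torque"],s["joint_pos"])
E
```

```text
[ 0.44993423 -0.14890442  0.12942161] [[-2.58650981e-01  9.65970758e-01 -4.05177706e-04]
 [ 9.65970820e-01  2.58651044e-01  1.11090874e-04]
 [ 2.12110172e-04 -3.62656078e-04 -9.99999912e-01]] [-0.41755407  0.44240668 -2.19428341] [ 0.03185053 -0.14602239 -0.03141776] [-2.63019736e+01  2.29312583e+01  1.15439971e+02 -6.89205703e-03
  4.16524032e+01 -4.12868567e+01]
```

View pics/s1.png

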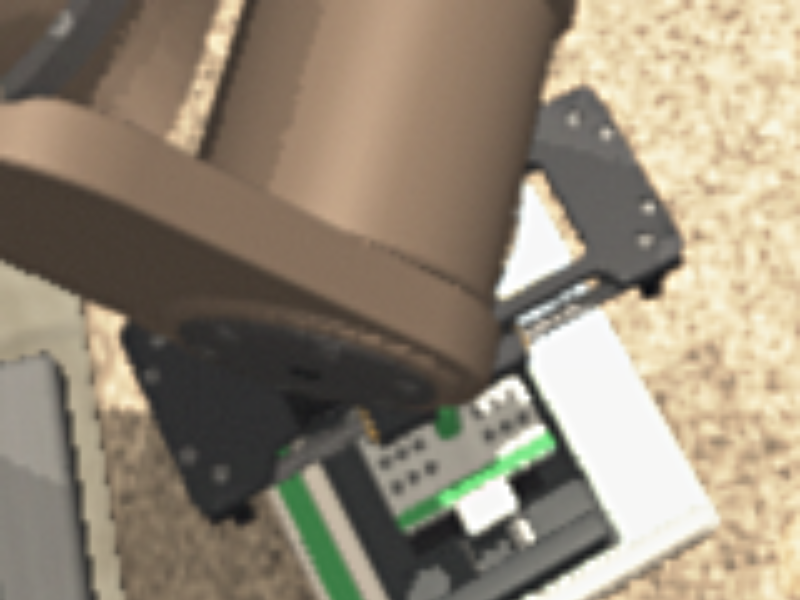

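The plate's −y ear is visible at crop (487,507), which is scene pixel (267,356), above the near slot. I'll check its offset and the plate's yaw.

```bash
python3 - <<'E'
from workcell import manip
import h
from h import *
for n in("scene","top"):
    c=manip.camera(n); C[n]={k:np.array(v) for k,v in c.items()}
y=np.radians(15.1);ex=np.array([np.cos(y),np.sin(y),0]);ey=np.array([-np.sin(y),np.cos(y),0])
f=lambda x,y:(170+x/5-.4,255+y/5-.4)
z=.121
for nm,a,b in(("strip outer",f(403,530),f(553,446)),("strip inner",f(400,518),f(550,434)),("ear tip",f(465,536),f(518,512)),("earL",f(455,508),f(466,535)),("earR",f(508,482),f(518,510))):
    p,q=edge("scene",a,b,1.5);P,Q=cast("scene",p,z),cast("scene",q,z);D=Q-P
    print(nm,p.round(1),q.round(1),"ex",(P@ex).round(4),(Q@ex).round(4),"ey",(P@ey).round(4),(Q@ey).round(4),"ang",np.degrees(np.arctan2(D[1],D[0])).round(2))
t=np.array(manip.state()["ee_pos"]);print(t@ex,t@ey)
cv2.imwrite("pics/t1.png",cv2.resize(C["top"]["image"][190:310,330:450,::-1],(600,600),interpolation=cv2.INTER_CUBIC))
E
```

```text
strip outer [250.6 361.4] [280.5 344.4] ex 0.3627 0.4256 ey -0.3074 -0.3075 ang 15.06
strip inner [249.6 358.3] [279.6 341.5] ex 0.3636 0.4268 ey -0.3016 -0.302 ang 14.8
ear tip [263.1 362.5] [272.8 356.3] ex 0.3817 0.4026 ey -0.3204 -0.3194 ang 17.78
earL [260.5 356.3] [263.4 361.3] ex 0.3827 0.3832 ey -0.3082 -0.3187 ang -72.08
earR [271.5 350.9] [273.4 356.5] ex 0.4052 0.4034 ey -0.3097 -0.3203 ang -84.29
0.3956699960842832 -0.2610937378465557
```

The plate is about 1.5 mm nearer than the slot mid-line, and its yaw is good. I'll shift it, descend to just above the posts, then feel downward.

Call:
{"method": "send_rows", "body": {"travel": [[0,1.5,10],[0,0,25],[0,0,18],[0,0,7],[0,0,0]], "spin": [0,0,0,0,0]}}

```text
t: 8.38
ee_pos: [0.4514, -0.1486, 0.0692]
orientation: [[-0.26, 0.966, -0.001], [0.966, 0.26, 0.0], [0.001, -0.001, -1.0]]
force: [-0.3, -0.2, -1.3]
grip_width: 0.0101
grip_force: 40.0
```

Call:
{"method": "send_rows", "body": {"travel": [[0,0,0],[0,0,1],[0,0,1],[0,0,1],[0,0,0]], "spin": [0,0,0,0,0]}}

```text
t: 9.0
ee_pos: [0.4515, -0.1487, 0.0666]
orientation: [[-0.26, 0.966, -0.0], [0.966, 0.26, -0.0], [-0.0, -0.0, -1.0]]
force: [0.3, -0.3, -0.9]
grip_width: 0.0096
grip_force: 40.0
```

Call:
{"method": "send_rows", "body": {"travel": [[0,0,0.7],[0,0,0.7],[0,0,0.7],[0,0,0],[0,0,0]], "spin": [0,0,0,0,0]}}

```text
t: 9.62
ee_pos: [0.4515, -0.1487, 0.0645]
orientation: [[-0.26, 0.966, 0.0], [0.966, 0.26, -0.0], [-0.0, -0.0, -1.0]]
force: [0.2, 0.0, -1.6]
grip_width: 0.01
grip_force: 40.0
```

Call:
{"method": "send_rows", "body": {"travel": [[0,0,0.5],[0,0,0.5],[0,0,0],[0,0,0]], "spin": [0,0,0,0]}}

```text
t: 10.12
ee_pos: [0.4515, -0.1487, 0.0635]
orientation: [[-0.26, 0.966, -0.0], [0.966, 0.26, -0.0], [-0.0, -0.0, -1.0]]
force: [-0.6, -0.5, -2.6]
grip_width: 0.0096
grip_force: 40.0
```

Call:
{"method": "send_rows", "body": {"travel": [[0,0,0.5],[0,0,0.5],[0,0,0],[0,0,0]], "spin": [0,0,0,0]}}

```text
t: 10.62
ee_pos: [0.4515, -0.1487, 0.0625]
orientation: [[-0.26, 0.966, 0.0], [0.966, 0.26, -0.0], [-0.0, -0.0, -1.0]]
force: [-0.6, 0.1, -1.6]
grip_width: 0.01
grip_force: 40.0
```

Call:
{"method": "send_rows", "body": {"travel": [[0,0,0.5],[0,0,0.5],[0,0,0.5],[0,0,0]], "spin": [0,0,0,0]}}

```text
t: 11.12
ee_pos: [0.4515, -0.1487, 0.061]
orientation: [[-0.26, 0.966, -0.0], [0.966, 0.26, -0.0], [-0.0, -0.0, -1.0]]
force: [-0.7, 0.2, -1.4]
grip_width: 0.0098
grip_force: 40.0
```

Call:
{"method": "send_rows", "body": {"travel": [[0,0,0.5],[0,0,0.5],[0,0,0.5],[0,0,0]], "spin": [0,0,0,0]}}

```text
t: 11.62
ee_pos: [0.4514, -0.1486, 0.0595]
orientation: [[-0.26, 0.966, -0.0], [0.966, 0.26, 0.0], [0.0, -0.0, -1.0]]
force: [-1.0, -0.6, -1.5]
grip_width: 0.0099
grip_force: 40.0
```

Call:
{"method": "send_rows", "body": {"travel": [[0,0,0.5],[0,0,0.5],[0,0,0.5],[0,0,0.5],[0,0,0]], "spin": [0,0,0,0,0]}}

```text
t: 12.25
ee_pos: [0.4514, -0.1487, 0.0575]
orientation: [[-0.26, 0.966, -0.0], [0.966, 0.26, 0.0], [0.0, -0.0, -1.0]]
force: [-4.6, -1.5, 1.3]
grip_width: 0.01
grip_force: 40.0
```

Call:
{"method": "send_rows", "body": {"travel": [[0,0,0.5],[0,0,0.5],[0,0,0.5],[0,0,0]], "spin": [0,0,0,0]}}

```text
t: 12.75
ee_pos: [0.4514, -0.1487, 0.056]
orientation: [[-0.26, 0.966, -0.0], [0.966, 0.26, -0.0], [0.0, -0.0, -1.0]]
force: [-5.9, -1.9, 2.9]
grip_width: 0.0098
grip_force: 40.0
```

The clip is pushing toward −x, so I'll ease that way while going down.

Call:
{"method": "send_rows", "body": {"travel": [[0,-0.3,0],[0,-0.3,0],[0,0,0]], "spin": [0,0,0]}}

```text
t: 13.12
ee_pos: [0.4509, -0.1488, 0.056]
orientation: [[-0.26, 0.966, 0.0], [0.966, 0.26, -0.0], [-0.0, 0.0, -1.0]]
force: [-4.5, -0.5, 1.5]
grip_width: 0.0099
grip_force: 40.0
```

Call:
{"method": "send_rows", "body": {"travel": [[0,0,0.5],[0,0,0.5],[0,0,0.5],[0,0,0]], "spin": [0,0,0,0]}}

```text
t: 13.62
ee_pos: [0.4509, -0.1489, 0.0545]
orientation: [[-0.26, 0.966, -0.0], [0.966, 0.26, -0.0], [-0.0, -0.0, -1.0]]
force: [-4.5, -0.5, 2.6]
grip_width: 0.0096
grip_force: 40.0
```

Call:
{"method": "send_rows", "body": {"travel": [[0,-0.3,0],[0,-0.3,0.5],[0,0,0.5],[0,0,0.5],[0,0,0]], "spin": [0,0,0,0,0]}}

```text
t: 14.25
ee_pos: [0.4504, -0.149, 0.0529]
orientation: [[-0.26, 0.966, -0.0], [0.966, 0.26, -0.0], [-0.0, -0.0, -1.0]]
force: [-4.0, -1.9, 1.1]
grip_width: 0.0099
grip_force: 40.0
```

Call:
{"method": "send_rows", "body": {"travel": [[0,0,0.5],[0,0,0.5],[0,0,0.5],[0,0,0]], "spin": [0,0,0,0]}}

```text
t: 14.75
ee_pos: [0.4503, -0.149, 0.0514]
orientation: [[-0.26, 0.966, -0.0], [0.966, 0.26, 0.0], [0.0, -0.0, -1.0]]
force: [-3.8, -1.2, 2.2]
grip_width: 0.0103
grip_force: 40.0
```

Call:
{"method": "send_rows", "body": {"travel": [[0,-0.3,0],[0,0,0.5],[0,0,0.5],[0,0,0.5],[0,0,0]], "spin": [0,0,0,0,0]}}

```text
t: 15.38
ee_pos: [0.4503, -0.1491, 0.0501]
orientation: [[-0.26, 0.966, 0.0], [0.966, 0.26, -0.0], [-0.0, 0.0, -1.0]]
force: [-1.2, -0.5, 3.6]
grip_width: 0.01
grip_force: 40.0
```

Call:
{"method": "send_rows", "body": {"travel": [[0,0,0.5],[0,0,0.5],[0,0,0.5],[0,0,0]], "spin": [0,0,0,0]}}

```text
t: 15.88
ee_pos: [0.4503, -0.1492, 0.0487]
orientation: [[-0.26, 0.966, 0.001], [0.966, 0.26, -0.0], [-0.001, 0.0, -1.0]]
force: [-3.1, -0.6, 7.1]
grip_width: 0.0098
grip_force: 40.0
```

Call:
{"method": "send_rows", "body": {"travel": [[0,0,0.5],[0,0,0.5],[0,0,0.5],[0,0,0]], "spin": [0,0,0,0]}}

```text
t: 16.38
ee_pos: [0.4503, -0.1492, 0.0471]
orientation: [[-0.26, 0.966, 0.001], [0.966, 0.26, -0.0], [-0.001, 0.0, -1.0]]
force: [-2.8, -0.5, 4.2]
grip_width: 0.01
grip_force: 40.0
```

Call:
{"method": "send_rows", "body": {"travel": [[0,0,0.5],[0,0,0.5],[0,0,0.5],[0,0,0]], "spin": [0,0,0,0]}}

```text
t: 16.88
ee_pos: [0.4503, -0.1492, 0.0456]
orientation: [[-0.26, 0.966, 0.0], [0.966, 0.26, -0.0], [-0.0, 0.0, -1.0]]
force: [-2.2, -0.6, 4.7]
grip_width: 0.0096
grip_force: 40.0
```

Call:
{"method": "send_rows", "body": {"travel": [[0,0,0.5],[0,0,0.5],[0,0,0.5],[0,0,0.5],[0,0,0]], "spin": [0,0,0,0,0]}}

```text
t: 17.5
ee_pos: [0.4503, -0.1492, 0.0436]
orientation: [[-0.26, 0.966, 0.0], [0.966, 0.26, -0.0], [-0.0, 0.0, -1.0]]
force: [-1.9, -0.2, 5.8]
grip_width: 0.0098
grip_force: 40.0
```

Call:
{"method": "send_rows", "body": {"travel": [[0,0,0.5],[0,0,0.5],[0,0,0.5],[0,0,0]], "spin": [0,0,0,0]}}

```text
t: 18.0
ee_pos: [0.4503, -0.1491, 0.0418]
orientation: [[-0.26, 0.966, 0.0], [0.966, 0.26, -0.0], [-0.0, 0.0, -1.0]]
force: [-0.2, -1.1, -0.4]
grip_width: 0.01
grip_force: 40.0
```

Call:
{"method": "send_rows", "body": {"travel": [[0,0,0.5],[0,0,0.5],[0,0,0.5],[0,0,0]], "spin": [0,0,0,0]}}

```text
t: 18.5
ee_pos: [0.4502, -0.1491, 0.0404]
orientation: [[-0.26, 0.966, 0.0], [0.966, 0.26, -0.0], [-0.0, 0.0, -1.0]]
force: [1.1, 1.0, -2.4]
grip_width: 0.0097
grip_force: 40.0
```

The ears snapped past the clips; the force dropped from 5.8 N to about zero. About 2 mm remains to the ledges.

Call:
{"method": "send_rows", "body": {"travel": [[0,0,0.5],[0,0,0.5],[0,0,0.3],[0,0,0]], "spin": [0,0,0,0]}}

```text
t: 19.0
ee_pos: [0.4503, -0.1491, 0.0393]
orientation: [[-0.26, 0.966, 0.0], [0.966, 0.26, -0.0], [-0.0, 0.0, -1.0]]
force: [2.9, 1.2, -0.5]
grip_width: 0.0097
grip_force: 40.0
```

Call:
{"method": "send_rows", "body": {"travel": [[0,0,0.3],[0,0,0.3],[0,0,0]], "spin": [0,0,0]}}

```text
t: 19.38
ee_pos: [0.4502, -0.1491, 0.0387]
orientation: [[-0.26, 0.966, 0.0], [0.966, 0.26, -0.0], [-0.0, 0.0, -1.0]]
force: [4.5, 1.0, -0.0]
grip_width: 0.0095
grip_force: 40.0
```

Call:
{"method": "send_rows", "body": {"travel": [[0,0.3,0],[0,0.1,0.3],[0,0,0.3],[0,0,0]], "spin": [0,0,0,0]}}

```text
t: 19.88
ee_pos: [0.4502, -0.149, 0.0385]
orientation: [[-0.26, 0.966, -0.0], [0.966, 0.26, -0.0], [-0.0, -0.0, -1.0]]
force: [-0.9, 0.5, 8.8]
grip_width: 0.0098
grip_force: 40.0
```

Call:
{"method": "send_rows", "body": {"travel": [[0,0,0.3],[0,0,0.3],[0,0,0]], "spin": [0,0,0]}}

```text
t: 20.25
ee_pos: [0.4502, -0.149, 0.0384]
orientation: [[-0.26, 0.966, 0.0], [0.966, 0.26, -0.0], [-0.0, 0.0, -1.0]]
force: [-3.6, 0.6, 19.4]
grip_width: 0.0098
grip_force: 40.0
```

The plate is down on the ledges, with a hard stop at z=0.0384. I'll take off the pressure, release and retreat straight up.

Call:
{"method": "send_rows", "body": {"travel": [[0,0,-0.4],[0,0,-0.3],[0,0,0]], "spin": [0,0,0]}}

```text
t: 20.62
ee_pos: [0.4502, -0.1489, 0.0385]
orientation: [[-0.26, 0.966, -0.0], [0.966, 0.26, -0.0], [-0.0, -0.0, -1.0]]
force: [-1.1, -0.0, 8.4]
grip_width: 0.0096
grip_force: 40.0
```

Call:
{"method": "send_rows", "body": {"travel": [[0,0,0],[0,0,0],[0,0,0],[0,0,0],[0,0,0]], "spin": [0,0,0,0,0], "hand": -0.1}}

```text
t: 21.25
ee_pos: [0.4504, -0.1489, 0.0381]
orientation: [[-0.26, 0.966, -0.0], [0.966, 0.26, -0.0], [-0.0, -0.0, -1.0]]
force: [-0.2, -0.8, -0.1]
grip_width: 0.0506
grip_force: 0.0
```

Call:
{"method": "send_rows", "body": {"travel": [[0,0,-5],[0,0,-10],[0,0,-20],[0,0,-30],[0,0,-40]], "spin": [0,0,0,0,0]}}

```text
t: 21.88
ee_pos: [0.4501, -0.1488, 0.1444]
orientation: [[-0.26, 0.966, -0.001], [0.966, 0.26, 0.0], [0.0, -0.001, -1.0]]
force: [0.8, -0.2, -0.4]
grip_width: 0.0524
grip_force: 0.0
```

Call:
{"method": "send_rows", "body": {"travel": [[-50,0,-40],[-50,0,0],[-50,0,0],[-50,0,0],[-50,0,0]], "spin": [0,0,0,0,0]}}

```text
t: 22.5
ee_pos: [0.5153, -0.3907, 0.1832]
orientation: [[-0.26, 0.966, 0.0], [0.966, 0.26, -0.0], [-0.001, 0.0, -1.0]]
force: [1.3, 0.1, 0.6]
grip_width: 0.0521
grip_force: 0.0
```

```bash
python3 - <<'E'
from workcell import manip
import cv2,numpy as np
a=manip.camera("scene")["image"][:,:,::-1];b=manip.camera("top")["image"][:,:,::-1]
for n,c in(("scene",a),("top",b)): pass
r=lambda i,x,y,w,h:cv2.resize(i[y:y+h,x:x+w],(400,300),interpolation=cv2.INTER_CUBIC)
full=lambda i:cv2.resize(i,(400,300))
cv2.imwrite("pics/f.png",np.vstack([np.hstack([r(a,200,285,120,90),r(b,340,205,96,72)]),np.hstack([full(a),full(b)])]));s=manip.state();print(s["ee_pos"],s["t"],s["force"])
E
```

```text
[ 0.51538362 -0.39313443  0.18238648] 22.6 [-0.87430779  0.49930761 -0.32291571]
```

View pics/f.png

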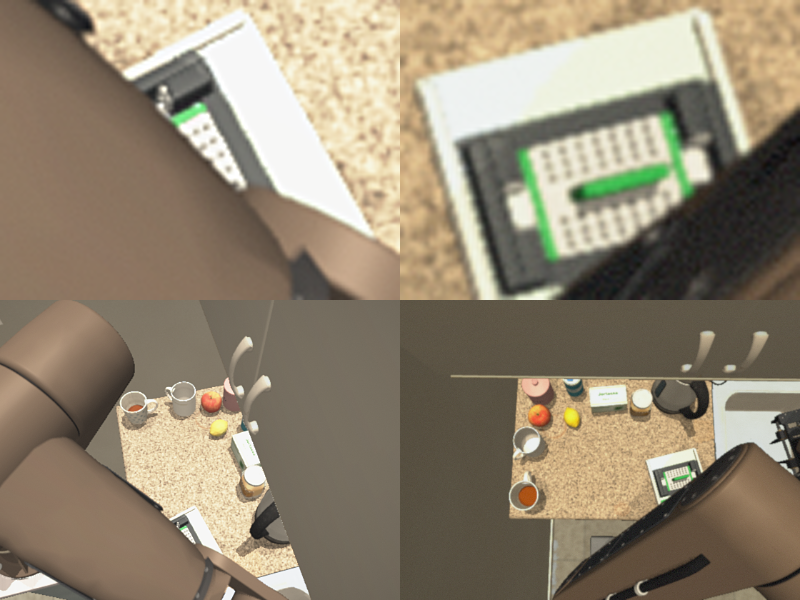

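The final view shows the plate level between the posts, with its ears in both slots at top crop (520,205) and (693,165). The lemon, apple and mug haven't moved. The stop height puts the underside at 23.9 mm, against the 24 mm ledges. Handing in.

```bash
python3 -c "
from workcell import manip
print(manip.hand_in())"
```

```text
the job is handed in; nothing more can be done
None
```

The grating plate is pressed past both spring clips onto the slicer's ledges and released, with its underside measured at about 24 mm and the highest reading at the wrist about 19 N; the lemon, apple and mug were left where they were, and the job was handed in at about 23 s.

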